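Loosen the sensor-end wing nut

ROBOT

A 7-joint arm with a two-finger parallel gripper is mounted at the origin on the work surface. World frame = base frame: x ahead of the robot, y to its left, z up, the work surface at z = 0. Lengths are in mm, angles in rad, forces in N, time in s.
With the tool pointing down it reaches from about 425 to 950 mm from the base axis. Payload 4.7 kg.
Tool frame: the origin (TCP) lies at the very end of the fingers, on their centre line; the grasp point (between the pads) lies 19 mm behind it; z points along the fingers, y is the direction in which the jaws open and shut (so a half turn about z gives the same grasp; the last joint's range is limited). The gripper opens to 85 mm and grips with 20 to 120 N. Pads are 22 mm wide; open, the fingers measure 114 mm over their backs; the gripper's body (76 mm by 85 mm) begins 54 mm behind the grasp point. The pads swing forward as they close: fully open they stand 13 mm farther back than shut.
Start: joints at [-1.296, 0.469, -0.049, 1.532, 0.024, 1.141, -0.082], TCP at [201.884, 644.12, 231.335] pointing down, gripper open.
Joint ranges: [-2.59, 2.59], [-0.33, 1.99], [-1.39, 1.29], [0.1, 2.45], [-1.04, 4.18], [0.21, 1.99], [-2.66, 2.66]. Speed limits (rad/s): [2.57, 2.57, 3.14, 3.14, 3.14, 3.14, 3.14].

INTERFACE

Orientations are given as a rotation vector (axis times angle).
In Python, from station import * gives the robot as it stands.
- The arm moves only by the tool apply_moves, never from a script. Its argument "series" is a list of rows, each a list of 3 entries, a list of its own where there are three numbers: the opening, from 0 (shut) to 1 (fully open), then the shift along the tool's x, y, z scaled (see below), then the turn, a rotation vector about the tool's x, y, z scaled (see below). A call has 1 to 10 rows; each row shifts and turns the pose as measured when the row begins, along the tool's axes as they then stand; what a row does not reach is not made up. The controller multiplies each number of a shift by 40 mm and each number of a turn by 5 degrees. A row lasts 1/12 s, in which the tool goes at most 41.7 mm and 7.16 degrees, less where a joint would pass 70% of its speed; a pose out of reach is approached as far as the arm can. A call with a number of a shift or a turn outside -1 to 1 is refused whole. A call with a gripper value outside its range is refused whole. The fingers move at their own pace and stop on an object; "newtons" is the grip in N (left out, the last holds). Time passes only in rows, so rows that do not move let the fingers close. It gives the time, the measured TCP pose, the force and the opening at its end, in the units of the state.
- read_state(): the state, without advancing time (a new reading comes with each control period).
- get_image(name): name is "scene" or "top" or "wrist"; returns a dict with "img" (420x560x3 uint8, red, green, blue), "camera_matrix" (3x3 intrinsics, pixels), "k1" (the pictures are not rectified: a ray, as slopes to the right and down, at radius r is drawn at 1 + k1 r^2 times it, then the intrinsics apply), "cam_to_world" (4x4, takes a point from camera to world coordinates). Camera axes: x right, y up, looking along -z (the intrinsics and any distortion apply to the point x, -y, -z); pixel columns grow to the right and rows downward; lengths in mm; the calibration is good to about 2 mm. A picture is of the moment at which its call begins. There is no depth.
- hand_in(): hands the job in, once; it reports no verdict.
The state is a dict: "t": time; "q": joint angles; "qvel": joint speeds; "joint_torque": joint torques, N m; "tcp_pos": TCP position; "orientation": TCP orientation; "force": force on the tool from outside, world axes, zero at the start; "moment": the same for the moment, N m; "gripper_width": finger opening in mm.
Only numpy, scipy, OpenCV 4.12 (cv2) and the standard library are available. Lean on these libraries where they do the work, as an engineer would, in place of code of your own. Each camera call takes 0.05 s, during which the arm holds its last target.

TASK

Of the two wing nuts on the aluminium carrier plate, loosen the one next to the impact sensor (the low, wide, stepped steel puck) by about a sixth of a turn (60 degrees), then let go of it. One of the two nuts has a left-hand thread and nothing shows which, so try gently both ways: it is tight already and only turns in its loosening direction. Leave the other nut, next to the slim post, tight.

Things in the scene. Friction and masses are not known exactly. Their poses are not given: they have to be found in the camera images.
- nut_a_grip (a point): Black wing nut standing on the plate: a flat upright bar 62 long, 12 thick, 36 mm tall, on a hub and washer 38 mm wide that reach 9 mm above the plate. Point: on the turning axis, in the bar, 11 mm below its top and 49 mm above the table; its x axis runs along the bar, z up. Pinch across the 12 mm. nut_a and nut_b look alike; one has a left-hand, one a right-hand thread, unmarked.
- nut_b_grip (a point): Black wing nut standing on the plate: a flat upright bar 62 long, 12 thick, 36 mm tall, on a hub and washer 38 mm wide that reach 9 mm above the plate. Point: on the turning axis, in the bar, 11 mm below its top and 49 mm above the table; its x axis runs along the bar, z up. Pinch across the 12 mm. nut_a and nut_b look alike; one has a left-hand, one a right-hand thread, unmarked.
- sensor_top (a point): Impact sensor: steel stepped puck, 52 mm wide at the foot, 40 above, 34 tall, brass connector on top; point: centre of its flat top. It stands near one end (either) of a 160 x 480 x 15 mm aluminium plate fixed on the table. Along the plate's middle line: sensor, a nut 95 mm on, a loose bolt 40 mm tall, the other nut 200 mm from the first, a slim post 75 mm tall. Either nut may be the near one.
- nut_a (a joint): Angle in rad by which nut_a has been loosened: 0 when tight, as it starts, and growing as it loosens, whichever way its thread runs. In the loosening direction it turns against a steady friction of about 0.12 N m and stays where it is left; in the other direction it meets a solid stop at once (it is tight already).
- nut_b (a joint): Angle in rad by which nut_b has been loosened: 0 when tight, as it starts, and growing as it loosens, whichever way its thread runs. In the loosening direction it turns against a steady friction of about 0.12 N m and stays where it is left; in the other direction it meets a solid stop at once (it is tight already).

How it is judged:
By the outcome, as a careful person would: the job done as asked, in the order asked, and still so for the second after the job is handed in, with the robot touching nothing.
It also fails if it takes over 35 s, if anything falls off the work surface, if the arm or the gripper's body presses on something with over 40 N, if the wrist force passes 120 N, or if a joint passes its speed limit or range.

## Working session

There is one attempt and no reset: what is moved stays moved. The work goes in short steps, Python scripts to look and compute and a tool call to move; the robot and the scene stay as the last step left them, time stands still between calls to the robot, and variables do not carry over. Pictures are saved under pics/ and viewed, and the job is handed in when it is done.

Besides the shell and the picture viewer there is one more tool, called after ">>>" by a JSON object that holds its "op" and its "data". apply_moves: Moves the arm, as the interface text tells. Shifts and turns lie within -1 to 1; 1 stands for 40 mm of shift or 5 degrees of turn. Its arguments: {"type":"object","properties":{"series":{"type":"array"},"newtons":{"type":"number"}},"required":["series"]}

```bash
mkdir -p pics; python3 - <<'E'
from station import *
import cv2
s=read_state();print({k:s[k] for k in s})
for n in ("scene","top","wrist"):
    d=get_image(n);cv2.imwrite(f"pics/{n}0.png",d["img"][:,:,::-1]);print(n,d["camera_matrix"],d["k1"],d["cam_to_world"])
E
```

```text
{'t': 0.0, 'q': array([-1.2959146 ,  0.46945425, -0.04858874,  1.53370893,  0.02410271,
        1.14098407, -0.08231584]), 'qvel': array([ 6.04562088e-04, -5.87099152e-05,  5.69118083e-04,  1.56725889e-03,
       -9.18090533e-05,  1.24527781e-04,  2.04364748e-03]), 'joint_torque': array([-7.69182261e-04, -5.10300100e+01, -4.69197216e-02, -2.37723845e+01,
        1.06477446e-02,  7.48167018e-03,  3.01070976e-06]), 'tcp_pos': array([201.73165441, 643.53376576, 230.24641016]), 'orientation': array([-4.75294670e-01, -3.10520560e+00,  3.07291967e-03]), 'force': array([ 0.39222436, -0.20422752,  0.26639851]), 'moment': array([-0.0120919 , -0.03328306,  0.07219127]), 'gripper_width': 85.0680931330527}
scene [[438.00007528   0.         276.61780381]
 [  0.         438.00007528 207.97611594]
 [  0.           0.           1.        ]] -0.1256786809403536 [[ 7.42957533e-01 -5.66495469e-01  3.56506644e-01  9.10931998e+02]
 [ 6.69324406e-01  6.32253077e-01 -3.90206210e-01 -3.29256617e+02]
 [-4.35237255e-03  5.28525241e-01  8.48906430e-01  8.56445690e+02]
 [ 0.00000000e+00  0.00000000e+00  0.00000
[... 169 characters left out ...]
46888315 [[ 3.10339347e-03  9.95539961e-01 -9.42897412e-02  4.98614738e+02]
 [-9.99656594e-01  5.54200633e-03  2.56121290e-02  3.39301392e+01]
 [ 2.60204523e-02  9.41778770e-02  9.95215285e-01  8.59019188e+02]
 [ 0.00000000e+00  0.00000000e+00  0.00000000e+00  1.00000000e+00]]
wrist [[300.21642263   0.         284.28529277]
 [  0.         300.21642263 208.80843112]
 [  0.           0.           1.        ]] 0.010792038059638949 [[ 3.00302668e-01 -9.08140080e-01 -2.91718875e-01  1.25706665e+02]
 [ 9.53842516e-01  2.85380187e-01  9.35018927e-02  6.67960824e+02]
 [-1.66202943e-03 -3.06332733e-01  9.51923051e-01  3.72939071e+02]
 [ 0.00000000e+00  0.00000000e+00  0.00000000e+00  1.00000000e+00]]
```

View pics/scene0.png

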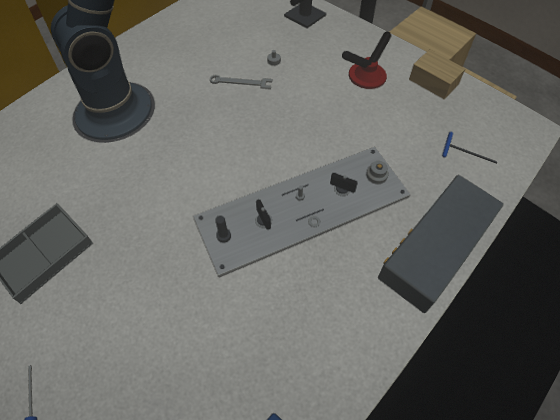

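View pics/top0.png

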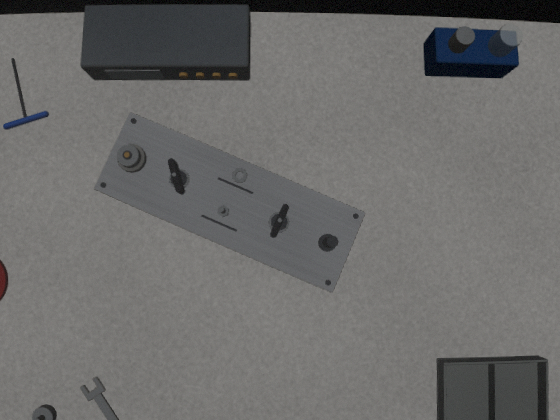

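View pics/wrist0.png

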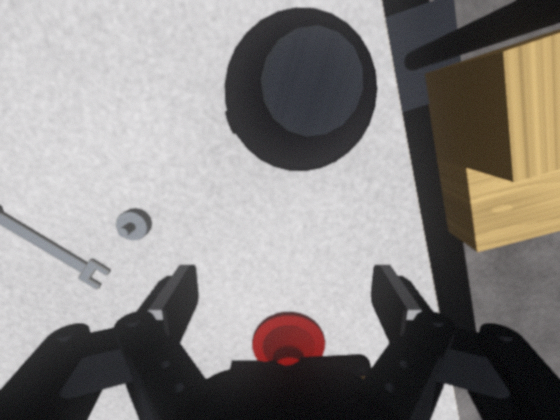

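The top view shows the sensor at about (130,157), the near nut at (177,176), the other nut at (280,221) and the post at (328,242). I'll enlarge the area around the near nut.

```bash
cat > h.py <<'E'
import numpy as np, cv2
from scipy.spatial.transform import Rotation as R
def ray(d,u,v):
    K=d["camera_matrix"];x=(u-K[0,2])/K[0,0];y=(v-K[1,2])/K[1,1]
    a,b=x,y
    for _ in range(20):
        f=1+d["k1"]*(a*a+b*b);a,b=x/f,y/f
    M=d["cam_to_world"];return M[:3,3],M[:3,:3]@np.array([a,-b,-1.])
def at(d,u,v,z):
    o,r=ray(d,u,v);return o+r*(z-o[2])/r[2]
def px(d,p):
    M=d["cam_to_world"];c=M[:3,:3].T@(np.asarray(p,float)-M[:3,3]);a,b=c[0]/-c[2],-c[1]/-c[2]
    f=1+d["k1"]*(a*a+b*b);K=d["camera_matrix"];return K[0,0]*a*f+K[0,2],K[1,1]*b*f+K[1,2]
E
python3 - <<'E'
import cv2
a=cv2.imread("pics/top0.png")[130:210,90:200];cv2.imwrite("pics/c1.png",cv2.resize(cv2.convertScaleAbs(a,alpha=1.6),None,fx=7,fy=7,interpolation=cv2.INTER_CUBIC))
a=cv2.imread("pics/scene0.png")[140:220,310:420];cv2.imwrite("pics/c2.png",cv2.resize(cv2.convertScaleAbs(a,alpha=1.6),None,fx=7,fy=7,interpolation=cv2.INTER_CUBIC))
E
```

```text
(no output)
```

View pics/c1.png

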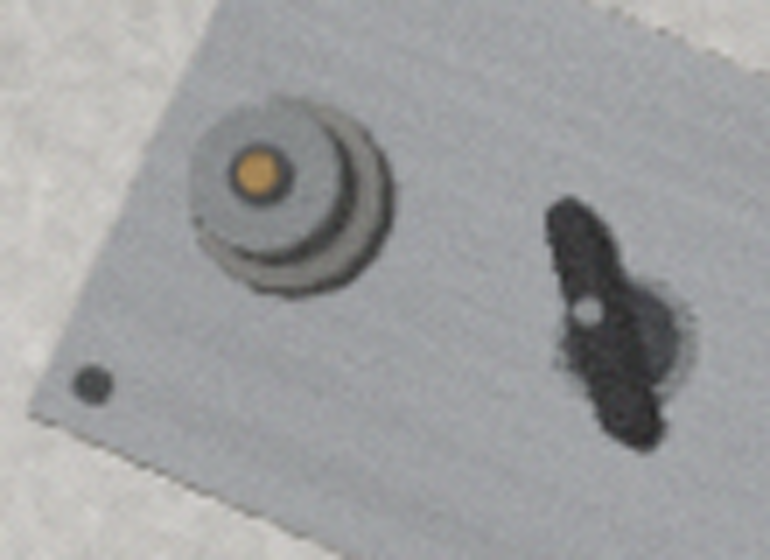

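View pics/c2.png

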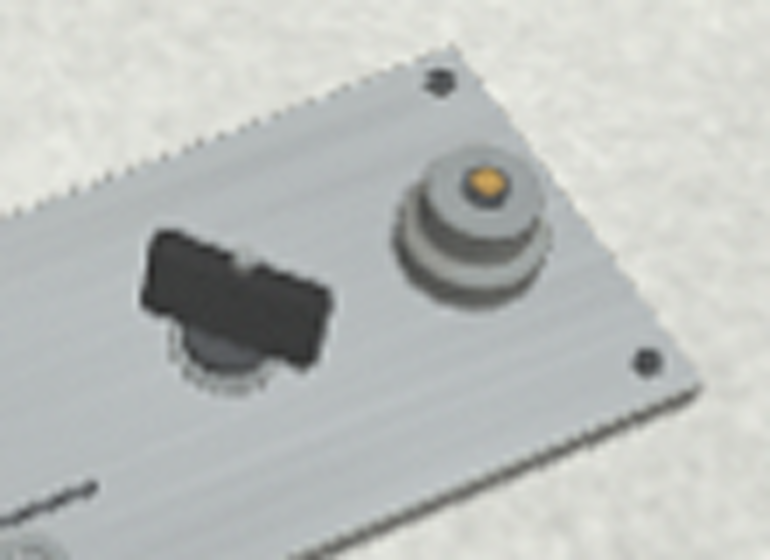

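```bash
cat > fit.py <<'E'
from station import *
from h import *
from scipy.optimize import minimize
def sil(d,x,y,yaw,S=7,off=(0,0),shape=None):
    c,s=np.cos(yaw),np.sin(yaw)
    P=[px(d,(x+c*a-s*b,y+s*a+c*b,z)) for a in(-31,31) for b in(-6,6) for z in(24,60)]
    P=(np.array(P)-off+.5)*S-.5
    m=np.zeros(shape,np.uint8);cv2.fillConvexPoly(m,cv2.convexHull(P.astype(np.float32)).round().astype(np.int32),255);return m
E
python3 - <<'E'
from fit import *
D={n:get_image(n) for n in("top","scene")}
boxes={"top":(155,150,200,200),"scene":(322,162,370,205)}
M={}
for n,(a,b,c,e) in boxes.items():
    g=cv2.cvtColor(D[n]["img"],cv2.COLOR_RGB2GRAY)[b:e,a:c];g=cv2.resize(g,None,fx=7,fy=7,interpolation=cv2.INTER_CUBIC)
    M[n]=(g,(g<48).astype(np.uint8)*255)
    print(n,[int(v) for v in np.percentile(g,[1,5,10,20,50])])
def cost(p,ns=("top","scene")):
    t=0
    for n in ns:
        m=sil(D[n],*p,off=boxes[n][:2],shape=M[n][1].shape)
        t+=1-(m&M[n][1]>0).sum()/ ((m|M[n][1])>0).sum()
    return t
c0=at(D["top"],90+588/7-.5+.07,130+312/7-.5+.07,61);print("axis guess",c0, "scene",at(D["scene"],310+245/7-.43,140+258/7-.43,61))
e1=at(D["top"],90+565/7,130+200/7,60);e2=at(D["top"],90+613/7,130+430/7,60);y0=np.arctan2(*(e1-e2)[1::-1])
sens=at(D["top"],90+267/7-.43,130+180/7-.43,49);print("sensor",sens)
for ns in (("top",),("scene",),("top","scene")):
    best=min((minimize(cost,(c0[0]+dx,c0[1]+dx,y0+dy),args=(ns,),method="Nelder-Mead",options=dict(initial_simplex=None,xatol=.05,fatol=1e-4)) for dx in(-4,0,4) for dy in(-.15,0,.15)),key=lambda r:r.fun)
    p=best.x;print(ns,p[:2],np.degrees(p[2]),best.fun, "dist sensor",np.hypot(*(p[:2]-sens[:2])))
ims=[]
for n in M:
    im=cv2.cvtColor(M[n][0],cv2.COLOR_GRAY2BGR);m=sil(D[n],*p,off=boxes[n][:2],shape=M[n][1].shape)
    cs,_=cv2.findContours(m,0,2);cv2.drawContours(im,cs,-1,(0,0,255),1);im=cv2.convertScaleAbs(im,alpha=1.5);ims.append(cv2.resize(im,(380,380)))
cv2.imwrite("pics/fit.png",np.hstack(ims))
# other points for sanity
for nm,u,v,z in(("post",328,242,60),("nut2",281,220,60)):print(nm,at(D["top"],u,v,z))
E
```

```text
top [31, 35, 39, 82, 100]
scene [35, 38, 39, 81, 115]
axis guess [634.78835466 198.52290378  61.        ] scene [634.69288791 200.28312029  61.        ]
sensor [670.51810417 284.03741879  49.        ]
('top',) [633.8565208  196.67338932] 17.854310146937888 0.2868370374225785 dist sensor 94.74463224763183
('scene',) [635.81700344 197.580959  ] 23.276190872469112 0.24587107085775173 dist sensor 93.16053794471655
('top', 'scene') [635.18276877 197.86658976] 20.612567933205156 0.5460222411707186 dist sensor 93.1342992846957
post [518.04307807 -70.40031945  60.        ]
nut2 [555.79604678  11.02438627  60.        ]
```

View pics/fit.png

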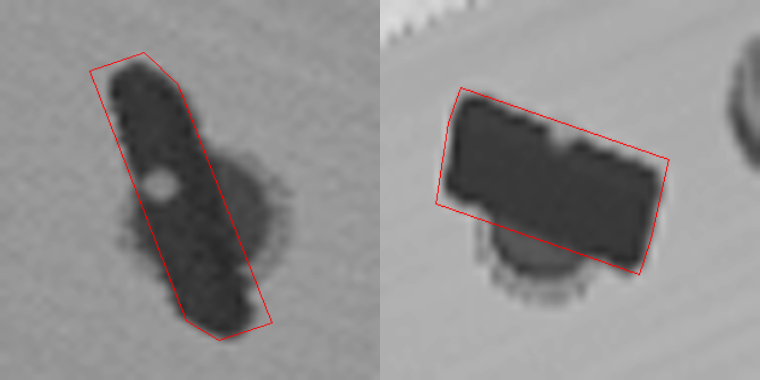

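The fit holds up: the axis is at about (635,198), 93–95 mm from the sensor (95 expected), with a bar yaw of about 20°. Moving over it now; I'll refine with the wrist camera.

>>> {"op": "apply_moves", "data": {"series": [[0.55, [-0.87, -0.47, 0], [0, 0, 0]], [0.55, [-0.87, -0.47, 0], [0, 0, 0]], [0.55, [-0.87, -0.47, 0], [0, 0, 0]], [0.55, [-0.87, -0.47, 0], [0, 0, 0]], [0.55, [-0.87, -0.47, 0], [0, 0, 0]], [0.55, [-0.87, -0.47, 0], [0, 0, 0]], [0.55, [-0.87, -0.47, 0], [0, 0, 0]], [0.55, [-0.87, -0.47, 0], [0, 0, 0]], [0.55, [-0.87, -0.47, 0], [0, 0, 0]], [0.55, [-0.87, -0.47, 0], [0, 0, 0]]], "newtons": 40}}

```text
t: 1.08
tcp_pos: [478.8, 360.6, 226.8]
orientation: [-0.435, -3.103, -0.005]
force: [0.2, -0.6, -0.6]
gripper_width: 47.0
```

```bash
cat > go.py <<'E'
from station import *
from h import *
def rep(target,yaw=None):
    s=read_state();Rm=R.from_rotvec(s["orientation"]).as_matrix()
    d=Rm.T@(np.array(target)-s["tcp_pos"])
    yy=np.degrees(np.arctan2(Rm[1,1],Rm[0,1]))
    print("t",round(s["t"],2),"tcp",s["tcp_pos"].round(1),"yaw y",yy.round(2),"tilt z",Rm[:,2].round(4),"w",round(s["gripper_width"],1),"F",s["force"].round(1),"M",s["moment"].round(3),"q7",s["q"][6].round(2))
    print("shift units",(d/40).round(3))
    if yaw is not None:
        rows=R.from_matrix(Rm.T@(R.from_euler("z",yaw,degrees=True).as_matrix()@np.diag([-1,1,-1.])@R.from_euler("z",-90,degrees=True).as_matrix()*1)).as_rotvec()
        # desired: y axis at yaw, z down
        c,s_=np.cos(np.radians(yaw)),np.sin(np.radians(yaw));y=np.array([c,s_,0]);z=np.array([0,0,-1.]);x=np.cross(y,z)
        print("turn units",(np.degrees(R.from_matrix(Rm.T@np.c_[x,y,z]).as_rotvec())/5).round(3))
E
python3 -c "
from go import *
rep((635,198,180),110)"
```

```text
t 1.08 tcp [478.8 360.6 226.8] yaw y 74.05 tilt z [-0.0074  0.004  -1.    ] w 47.0 F [ 0.2 -0.6 -0.6] M [ 0.047 -0.067 -0.018] q7 0.61
shift units [-4.881 -2.837  1.125]
turn units [ 0.049 -0.085 -7.191]
```

>>> {"op": "apply_moves", "data": {"series": [[0.55, [-0.85, -0.5, 0], [0, 0, 0]], [0.55, [-0.85, -0.5, 0], [0, 0, 0]], [0.55, [-0.85, -0.5, 0.1], [0, 0, 0]], [0.55, [-0.85, -0.5, 0.2], [0, 0, 0]], [0.55, [-0.8, -0.45, 0.2], [0, 0, 0]], [0.55, [0, 0, 0.1], [0, 0, -1]], [0.55, [0, 0, 0.1], [0, 0, -1]], [0.55, [0, 0, 0.1], [0, 0, -1]], [0.55, [0, 0, 0.1], [0, 0, -1]], [0.55, [0, 0, 0.1], [0, 0, -1]]]}}

```text
t: 1.92
tcp_pos: [628.0, 196.1, 184.2]
orientation: [0.242, -3.132, 0.004]
force: [-0.7, -0.7, 0.0]
gripper_width: 46.9
```

```bash
python3 -c "
from go import *
rep((635,198,130),110)"
```

```text
t 1.92 tcp [628.  196.1 184.2] yaw y 98.85 tilt z [-2.0e-04 -2.6e-03 -1.0e+00] w 46.9 F [-0.7 -0.7  0. ] M [-0.004 -0.004  0.02 ] q7 1.37
shift units [-0.18   0.024  1.354]
turn units [-0.028 -0.009 -2.231]
```

>>> {"op": "apply_moves", "data": {"series": [[0.55, [-0.18, 0.02, 0.4], [0, 0, -1]], [0.55, [0, 0, 0.5], [0, 0, -1]], [0.55, [0, 0, 0.4], [0, 0, -0.2]], [0.55, [0, 0, 0], [0, 0, 0]]]}}

```text
t: 2.25
tcp_pos: [635.8, 197.2, 130.2]
orientation: [-0.559, 3.091, -0.003]
force: [-0.0, 0.4, -0.4]
gripper_width: 47.5
```

```bash
python3 -c "
from go import *
rep((635,198,90),110)
d=get_image('wrist');im=d['img'][:,:,::-1].copy();cv2.imwrite('pics/w1.png',im)
for yaw in (17,20,23):
  c,s=np.cos(np.radians(yaw)),np.sin(np.radians(yaw))
  print(yaw,[np.round(px(d,(635+c*a,198+s*a,60)),1) for a in(-31,0,31)])
"
```

```text
t 2.25 tcp [635.8 197.2 130.2] yaw y 110.51 tilt z [ 5.0e-04 -1.8e-03 -1.0e+00] w 47.5 F [-0.   0.4 -0.4] M [-0.012  0.03  -0.022] q7 1.55
shift units [0.011 0.028 1.006]
turn units [-0.022 -0.001  0.101]
17 [array([287.2, 181.9]), array([284.6, 222. ]), array([282.2, 258.9])]
20 [array([285. , 181.9]), array([284.6, 222. ]), array([284.3, 259. ])]
23 [array([282.7, 181.9]), array([284.6, 222. ]), array([286.4, 259. ])]
```

View pics/w1.png

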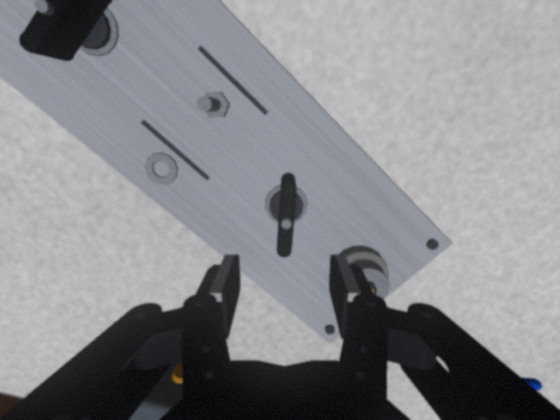

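The bar runs from (289,175) to (285,255) with the stud dot at (286,224), close to the prediction. Enlarging for yaw.

```bash
python3 -c "
from h import *
a=cv2.imread('pics/w1.png')[165:265,240:335];cv2.imwrite('pics/w1c.png',cv2.resize(cv2.convertScaleAbs(a,alpha=1.5),None,fx=6,fy=6,interpolation=cv2.INTER_CUBIC))"
```

```text
(no output)
```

View pics/w1c.png

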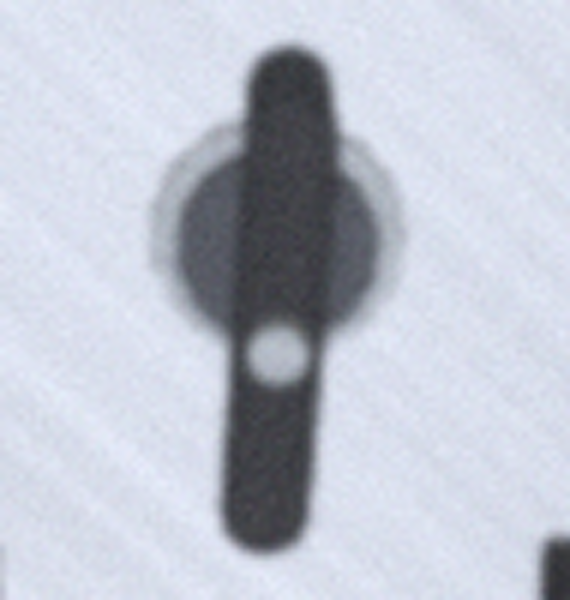

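```bash
python3 -c "
from go import *
d=get_image('wrist')
f=lambda u,v,z:at(d,240+u/6-.42,165+v/6-.42,z)
for z in(60,62,64): print(f(278,355,z))
a,b=f(290,75,60),f(264,520,60);e=b-a;print(np.degrees(np.arctan2(e[1],e[0])),np.linalg.norm(e),(a+b)/2)
rep((634,198,80),107.5)
"
```

```text
[637.32525407 199.84076117  60.        ]
[636.61629065 199.56694812  62.        ]
[635.90732723 199.29313508  64.        ]
17.31542716178346 59.32819481537248 [631.27221197 197.37413067  60.        ]
t 2.35 tcp [637.4 197.8 133.3] yaw y 110.45 tilt z [ 5.e-03 -4.e-04 -1.e+00] w 47.0 F [ 0.1  0.9 -0.2] M [-0.004  0.022 -0.029] q7 1.55
shift units [0.084 0.037 1.331]
turn units [-0.022  0.052  0.589]
```

>>> {"op": "apply_moves", "data": {"series": [[0.55, [0.04, 0.04, 0.5], [0, 0, 0.6]], [0.55, [0, 0, 0.6], [0, 0, 0]], [0.55, [0, 0, 0.6], [0, 0, 0]], [0.55, [0, 0, 0], [0, 0, 0]]]}}

```text
t: 2.68
tcp_pos: [641.1, 200.9, 71.4]
orientation: [-0.465, 3.088, 0.002]
force: [-1.3, -0.0, -1.6]
gripper_width: 47.0
```

```bash
python3 -c "
from go import *
rep((635.5,198.8,33),107.5)
"
```

```text
t 2.68 tcp [641.1 200.9  71.4] yaw y 107.14 tilt z [ 0.0185  0.0043 -0.9998] w 47.0 F [-1.3 -0.  -1.6] M [-0.11   0.098 -0.015] q7 1.5
shift units [ 0.167 -0.008  0.958]
turn units [-0.016  0.217 -0.072]
```

>>> {"op": "apply_moves", "data": {"series": [[0.55, [0.17, 0, 0.3], [0, 0.2, 0]], [0.55, [0, 0, 0.3], [0, 0, 0]], [0.55, [0, 0, 0.2], [0, 0, 0]], [0.55, [0, 0, 0], [0, 0, 0]]]}}

```text
t: 3.02
tcp_pos: [637.6, 200.3, 42.4]
orientation: [-0.466, 3.099, 0.0]
force: [-0.8, 0.2, -0.8]
gripper_width: 47.2
```

```bash
python3 -c "
from go import *
rep((635.5,198.8,33),107.5)
"
```

```text
t 3.02 tcp [637.6 200.3  42.4] yaw y 107.11 tilt z [ 0.008   0.0013 -1.    ] w 47.2 F [-0.8  0.2 -0.8] M [-0.054  0.077 -0.059] q7 1.5
shift units [ 0.063 -0.02   0.234]
turn units [-0.012  0.092 -0.078]
```

>>> {"op": "apply_moves", "data": {"series": [[0.55, [0.06, -0.02, 0.2], [0, 0.09, -0.08]], [0.55, [0, 0, 0], [0, 0, 0]], [0.55, [0, 0, 0], [0, 0, 0]]]}}

```text
t: 3.27
tcp_pos: [636.6, 199.1, 35.0]
orientation: [-0.479, 3.103, -0.001]
force: [-0.4, 0.0, -0.1]
gripper_width: 47.3
```

```bash
python3 -c "
from go import *
rep((635.5,198.8,33),107.5)
d=get_image('wrist');cv2.imwrite('pics/w2.png',d['img'][:,:,::-1])
"
```

```text
t 3.27 tcp [636.6 199.1  35. ] yaw y 107.54 tilt z [ 2.2e-03 -3.0e-04 -1.0e+00] w 47.3 F [-0.4  0.  -0.1] M [ 0.063 -0.044 -0.006] q7 1.51
shift units [0.028 0.002 0.05 ]
turn units [-0.011  0.024  0.008]
```

View pics/w2.png

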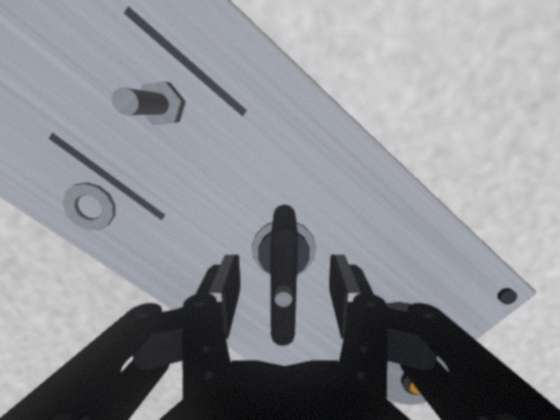

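The bar is vertical at u=284, centred between the fingers (240 and 330), and the stud dot at (284,298) sits level with the pads. Closing gently.

>>> {"op": "apply_moves", "data": {"series": [[0.3, [0, 0, 0.02], [0, 0, 0]], [0.2, [0, 0, 0], [0, 0, 0]], [0.1, [0, 0, 0], [0, 0, 0]], [0.0, [0, 0, 0], [0, 0, 0]], [0.0, [0, 0, 0], [0, 0, 0]], [0.0, [0, 0, 0], [0, 0, 0]]], "newtons": 30}}

```text
t: 3.82
tcp_pos: [637.0, 198.7, 35.0]
orientation: [-0.478, 3.102, -0.001]
force: [0.5, -0.1, -0.6]
gripper_width: 11.5
```

```bash
python3 -c "
from go import *
rep((635.5,198.8,33),107.5)
"
```

```text
t 3.82 tcp [637.  198.7  35. ] yaw y 107.52 tilt z [ 3.5e-03 -3.0e-04 -1.0e+00] w 11.5 F [ 0.5 -0.1 -0.6] M [0.038 0.068 0.067] q7 1.51
shift units [0.036 0.014 0.05 ]
turn units [-0.016  0.037  0.004]
```

>>> {"op": "apply_moves", "data": {"series": [[0.0, [0, 0, 0], [0, 0, 0.3]], [0.0, [0, 0, 0], [0, 0, 0.3]]]}}

```text
t: 3.98
tcp_pos: [637.2, 198.7, 35.1]
orientation: [-0.397, 3.112, -0.002]
force: [-0.5, -1.1, 0.5]
gripper_width: 11.7
```

```bash
python3 -c "
from go import *
rep((636.5,198.8,35),107.5)
rep((636.5,198.8,35),107.5)
"
```

```text
t 3.98 tcp [637.2 198.7  35.1] yaw y 104.55 tilt z [ 4.1e-03 -9.0e-04 -1.0e+00] w 11.7 F [-0.5 -1.1  0.5] M [ 0.009 -0.05   1.018] q7 1.46
shift units [0.015 0.007 0.002]
turn units [-0.023  0.042 -0.589]
t 3.98 tcp [637.2 198.7  35.1] yaw y 104.55 tilt z [ 4.1e-03 -9.0e-04 -1.0e+00] w 11.7 F [-0.5 -1.1  0.5] M [ 0.009 -0.05   1.018] q7 1.46
shift units [0.015 0.007 0.002]
turn units [-0.023  0.042 -0.589]
```

The moment rose to 1.0 N m within 3°, far above the 0.12 N m friction, so clockwise is the stop. Trying counter-clockwise.

>>> {"op": "apply_moves", "data": {"series": [[0.0, [0, 0, 0], [0, 0, -0.3]], [0.0, [0, 0, 0], [0, 0, -0.3]], [0.0, [0, 0, 0], [0, 0, -0.3]], [0.0, [0, 0, 0], [0, 0, -0.3]]]}}

```text
t: 4.32
tcp_pos: [637.1, 198.8, 35.0]
orientation: [-0.567, 3.086, -0.003]
force: [1.2, 0.6, -1.0]
gripper_width: 11.2
```

```bash
python3 -c "
from go import *
rep((636.5,198.8,35),110.5)
"
```

```text
t 4.32 tcp [637.1 198.8  35. ] yaw y 110.81 tilt z [ 0.004 -0.001 -1.   ] w 11.2 F [ 1.2  0.6 -1. ] M [ 0.06   0.022 -0.108] q7 1.55
shift units [0.014 0.005 0.001]
turn units [-0.027  0.039  0.062]
```

It turns at 0.11 N m, so counter-clockwise loosens. Continuing, with a check along the way.

>>> {"op": "apply_moves", "data": {"series": [[0.0, [0, 0, 0], [0, 0, -0.8]], [0.0, [0, 0, 0], [0, 0, -0.8]], [0.0, [0, 0, 0], [0, 0, -0.8]], [0.0, [0, 0, 0], [0, 0, -0.8]], [0.0, [0, 0, 0], [0, 0, -0.8]], [0.0, [0, 0, 0], [0, 0, -0.8]], [0.0, [0, 0, 0], [0, 0, 0]]]}}

```text
t: 4.9
tcp_pos: [636.6, 199.6, 35.0]
orientation: [-1.229, 2.888, 0.003]
force: [0.4, -0.2, -0.6]
gripper_width: 11.4
```

```bash
python3 -c "
from go import *
rep((636.5,198.8,35),167.5)
"
```

```text
t 4.9 tcp [636.6 199.6  35. ] yaw y 136.11 tilt z [ 0.0021  0.0029 -1.    ] w 11.4 F [ 0.4 -0.2 -0.6] M [ 0.04  -0.055  0.099] q7 1.91
shift units [ 0.016 -0.012  0.   ]
turn units [-6.000e-03  4.100e-02 -6.278e+00]
```

>>> {"op": "apply_moves", "data": {"series": [[0.0, [0, 0, 0], [0, 0, -0.8]], [0.0, [0, 0, 0], [0, 0, -0.8]], [0.0, [0, 0, 0], [0, 0, -0.8]], [0.0, [0, 0, 0], [0, 0, -0.8]], [0.0, [0, 0, 0], [0, 0, -0.8]], [0.0, [0, 0, 0], [0, 0, -0.8]], [0.0, [0, 0, 0], [0, 0, 0]]]}}

```text
t: 5.48
tcp_pos: [635.9, 200.0, 35.0]
orientation: [-1.813, 2.562, 0.006]
force: [0.8, 0.2, -1.3]
gripper_width: 11.4
```

```bash
python3 -c "
from go import *
rep((636.5,198.8,35),167.5)
"
```

```text
t 5.48 tcp [635.9 200.   35. ] yaw y 160.58 tilt z [ 1.e-04  5.e-03 -1.e+00] w 11.4 F [ 0.8  0.2 -1.3] M [ 0.025 -0.026  0.075] q7 2.26
shift units [ 0.023 -0.025  0.001]
turn units [ 0.014  0.056 -1.384]
```

>>> {"op": "apply_moves", "data": {"series": [[0.0, [0, 0, 0], [0, 0, -0.8]], [0.0, [0, 0, 0], [0, 0, -0.7]], [0.0, [0, 0, 0], [0, 0, 0]]]}}

```text
t: 5.73
tcp_pos: [635.6, 200.1, 35.0]
orientation: [-1.973, 2.441, 0.007]
force: [0.3, 1.3, -0.5]
gripper_width: 11.6
```

```bash
python3 -c "
from go import *
rep((636.5,198.8,35),167.5)
"
```

```text
t 5.73 tcp [635.6 200.1  35. ] yaw y 167.91 tilt z [-6.0e-04  5.4e-03 -1.0e+00] w 11.6 F [ 0.3  1.3 -0.5] M [-0.014 -0.085  0.068] q7 2.37
shift units [ 0.027 -0.028  0.   ]
turn units [0.019 0.059 0.082]
```

>>> {"op": "apply_moves", "data": {"series": [[0.4, [0, 0, 0], [0, 0, 0]], [0.4, [0, 0, 0], [0, 0, 0]], [0.4, [0, 0, 0], [0, 0, 0]], [0.4, [0, 0, 0], [0, 0, 0]]]}}

```text
t: 6.07
tcp_pos: [636.1, 199.7, 35.4]
orientation: [-1.963, 2.449, 0.006]
force: [-0.7, -0.3, 0.4]
gripper_width: 34.5
```

>>> {"op": "apply_moves", "data": {"series": [[0.4, [0, 0, -0.4], [0, 0, 0]], [0.4, [0, 0, -0.6], [0, 0, 0]], [0.4, [0, 0, -0.8], [0, 0, 0]], [0.4, [0, 0, -0.8], [0, 0, 0]], [0.4, [0, 0, 0], [0, 0, 0]]]}}

```text
t: 6.48
tcp_pos: [634.6, 198.7, 140.8]
orientation: [1.958, -2.453, -0.009]
force: [1.6, 0.4, 0.7]
gripper_width: 34.2
```

```bash
python3 -c "
from go import *
rep((636.5,198.8,130),167.5)
d=get_image('wrist');cv2.imwrite('pics/w3.png',d['img'][:,:,::-1])
a=d['img'][:,:,::-1][165:265,240:335];cv2.imwrite('pics/w3c.png',cv2.resize(cv2.convertScaleAbs(a,alpha=1.5),None,fx=6,fy=6,interpolation=cv2.INTER_CUBIC))
"
```

```text
t 6.48 tcp [634.6 198.7 140.8] yaw y 167.2 tilt z [-0.0057  0.0024 -1.    ] w 34.2 F [1.6 0.4 0.7] M [ 0.045 -0.131  0.019] q7 2.4
shift units [-0.012 -0.048  0.269]
turn units [ 0.07   0.013 -0.061]
```

View pics/w3.png

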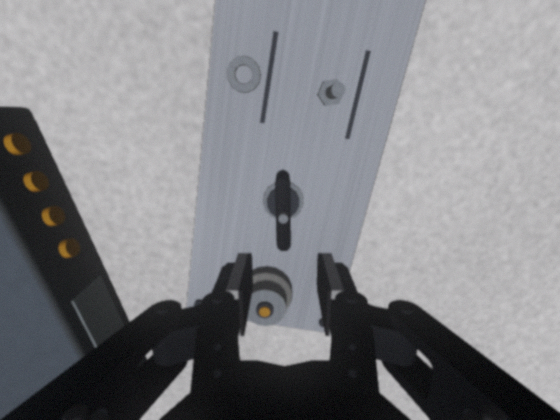

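View pics/w3c.png

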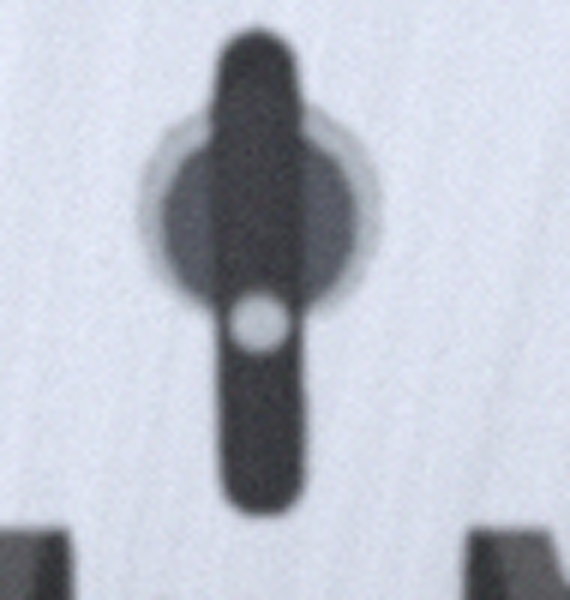

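The nut stands released, with its bar centred between the fingers. Measuring its yaw the same way as before.

```bash
python3 -c "
from go import *
d=get_image('wrist')
f=lambda u,v,z:at(d,240+u/6-.42,165+v/6-.42,z)
a,b=f(257,50,60),f(263,500,60);e=b-a;print(np.degrees(np.arctan2(e[1],e[0])),np.linalg.norm(e),f(260,322,62))
rep((636.5,198.8,130),167.5)
"
```

```text
77.77566441371602 61.20454900996591 [632.42989423 198.15207471  62.        ]
t 6.58 tcp [631.9 197.4 135.8] yaw y 167.21 tilt z [-1.310e-02 -5.000e-04 -9.999e-01] w 34.1 F [ 0.  -0.4 -0. ] M [-0.045 -0.036 -0.058] q7 2.4
shift units [-0.06  -0.107  0.143]
turn units [ 0.145 -0.038 -0.057]
```

>>> {"op": "apply_moves", "data": {"series": [[0.4, [0, 0, -0.8], [0, 0, 0]], [0.4, [0, 0, -0.8], [0, 0, 0]], [0.4, [0, 0, 0], [0, 0, 0]], [0.4, [0, 0, 0], [0, 0, 0]], [0.4, [0, 0, 0], [0, 0, 0]]]}}

```text
t: 7.0
tcp_pos: [629.0, 195.5, 194.5]
orientation: [1.943, -2.439, -0.018]
force: [0.4, -0.2, -0.5]
gripper_width: 34.3
```

```bash
python3 -c "
from go import *
rep((636.5,198.8,130),167.5)
d=get_image('top');cv2.imwrite('pics/t2.png',d['img'][:,:,::-1])
"
```

```text
t 7.0 tcp [629.  195.5 194.5] yaw y 167.1 tilt z [-0.0254 -0.0056 -0.9997] w 34.3 F [ 0.4 -0.2 -0.5] M [ 0.002 -0.078 -0.008] q7 2.42
shift units [-0.14  -0.203  1.606]
turn units [ 0.27  -0.126 -0.079]
```

View pics/t2.png

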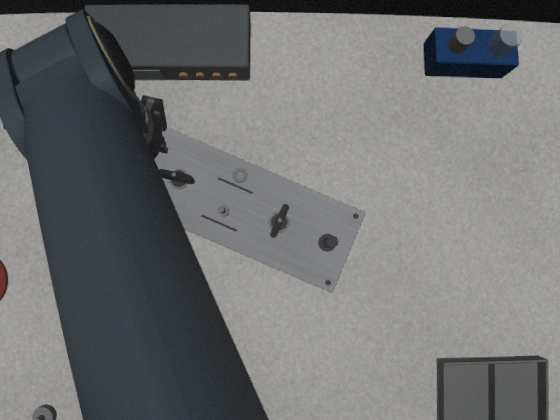

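The near nut at (177,176) has turned. The other nut at (280,221), the loose bolt and the post are unchanged, and the gripper is clear. Handing in.

```bash
python3 -c "
from station import *
print(hand_in())"
```

```text
the job is handed in; nothing more can be done
None
```

I loosened the wing nut next to the impact sensor by about 60° and let go of it; the job is handed in at about 7 s on the robot's clock.

- **Direction:** a gentle 3° try clockwise (seen from above) met the solid stop, with the moment rising to about 1.0 N m. Counter-clockwise it turned at about 0.11 N m, so that is its loosening direction.
- **Angle:** the wrist camera measured the bar at 17.3° before and 77.8° after, so about 60.5°. The gripper itself turned 60.4° from where it first closed on the bar. The bar was still centred between the open fingers after release.
- **Rest of the scene:** the last top view showed the nut by the slim post, the loose bolt and the post unchanged. The arm hid the sensor in that view; a wrist picture after release showed it in place beside the nut. The gripper was about 195 mm up, open and touching nothing.
- **Disagreements:** my first yaw estimates from the fixed cameras ranged from 18° to 23°, so I used the closer wrist view instead. Measured tool positions shifted by up to about 5 mm between readings, and the tool ended tilted about 1.5°. Neither affected the grip.

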